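Change over the open tray of a die rack

TASK

The empty tray of the die rack was left standing out: push it fully home first, and only then hook a fingertip behind the lip of the tray that holds the narrow, tall die and draw it all the way out to its stop, so that this die is presented. Use only the fingertips: do not pinch the lips, do not touch or lift the dies, which stay in their nests, and leave the tray with the wide, flat die closed and everything else where it stands. Finish clear of the rack.

Things in the scene. Friction and masses are not known exactly. Their poses are not given: they have to be found in the camera images.
- rack: dark steel base plate 190 (x) x 380 (y) x 10 mm of the die rack, fixed to the bench; origin under its centre on the bench top; x points from its front (robot side) to its back, along all the rails. It carries three equal slide bays side by side, 80 mm apart, in an order that varies; a steel tray slides in each
- bay_tall: fixed aluminium bay of the tray that holds the narrow, tall die: bed 150x72 mm, two side rails 5 mm thick, tops 30 mm above the bench; origin under its centre, 10 mm above the bench, axes as the rack's. Its tray: 132x56 mm, floor's top 23 mm above the bench; at its front an upright lip 8 mm thick, 56 mm wide; behind the lip 64 mm of bare floor, then a round nest collar 6 mm high
- tray_tall (a joint): slide of the tray that holds the narrow, tall die: 0 = fully home (against its back stop), grows in m as it comes out towards the robot (along -x of the rack), 0.09 = fully out at its stop; starts at 0; about 2 N of friction, lightly damped, hard stops, no spring or latch: it stays where it is left
- lip_tall (a point): middle of the top edge of the lip of the tray that holds the narrow, tall die, 50 mm above the bench; moves with the tray; the lip's front face is 4 mm in -x, its rear face 4 mm in +x (the rules call its front half tray_tall_c0, its rear half tray_tall_c1); axes as the rack's (x away from the robot along the rail, y across the tray, z up)
- nest_tall (a point): centre of the nest in the tray that holds the narrow, tall die, on the tray floor, 98 mm behind the middle of the lip; moves with the tray
- bay_flat: fixed aluminium bay of the tray that holds the wide, flat die: bed 150x72 mm, two side rails 5 mm thick, tops 30 mm above the bench; origin under its centre, 10 mm above the bench, axes as the rack's. Its tray: 132x56 mm, floor's top 23 mm above the bench; at its front an upright lip 8 mm thick, 56 mm wide; behind the lip 64 mm of bare floor, then a round nest collar 6 mm high
- tray_flat (a joint): slide of the tray that holds the wide, flat die: 0 = fully home (against its back stop), grows in m as it comes out towards the robot (along -x of the rack), 0.09 = fully out at its stop; starts at 0; about 2 N of friction, lightly damped, hard stops, no spring or latch: it stays where it is left
- lip_flat (a point): middle of the top edge of the lip of the tray that holds the wide, flat die, 50 mm above the bench; moves with the tray; the lip's front face is 4 mm in -x, its rear face 4 mm in +x (the rules call its front half tray_flat_c0, its rear half tray_flat_c1); axes as the rack's (x away from the robot along the rail, y across the tray, z up)
- nest_flat (a point): centre of the nest in the tray that holds the wide, flat die, on the tray floor, 98 mm behind the middle of the lip; moves with the tray
- bay_empty: fixed aluminium bay of the tray with no die in it: bed 150x72 mm, two side rails 5 mm thick, tops 30 mm above the bench; origin under its centre, 10 mm above the bench, axes as the rack's. Its tray: 132x56 mm, floor's top 23 mm above the bench; at its front an upright lip 8 mm thick, 56 mm wide; behind the lip 64 mm of bare floor, then a round nest collar 6 mm high
- tray_empty (a joint): slide of the tray with no die in it: 0 = fully home (against its back stop), grows in m as it comes out towards the robot (along -x of the rack), 0.09 = fully out at its stop; starts 40 to 75 mm out; about 2 N of friction, lightly damped, hard stops, no spring or latch: it stays where it is left
- lip_empty (a point): middle of the top edge of the lip of the tray with no die in it, 50 mm above the bench; moves with the tray; the lip's front face is 4 mm in -x, its rear face 4 mm in +x (the rules call its front half tray_empty_c0, its rear half tray_empty_c1); axes as the rack's (x away from the robot along the rail, y across the tray, z up)
- die_tall: loose narrow, tall steel punching die, stepped, 36 dia x 26 high, standing in its nest; origin at the centre of its underside
- die_flat: loose wide, flat punching die, 50 dia x 12 high, lying in its nest; origin at the centre of its underside
- vial: clear vial with a black cap, 27 dia x 60, standing on the rack plate beside the bays, at the rack's left (+y) end; bystander; origin at the centre of its underside
- block: ground steel block 36x36x22 on the rack plate beside the bays, at the rack's right (-y) end; bystander; origin at the centre of its underside
- jar: jar with an orange cap, 52 dia x 65, on the bench left of the rack; bystander; origin at the centre of its underside
- wrench: open-end wrench 30x147x5 lying on the bench in front of the rack, to the left; bystander; origin at the centre of its underside
- tweezers: tweezers 23x117x8 lying on the bench in front of the rack, to the right; bystander; origin at the centre of its underside
- oil: yellow oil bottle with a pointed red cap, 51x47x136, on the bench to the right; bystander; origin at the centre of its underside
There are look-alikes about, which are no part of the job. Leave any brown, orange or red look-alike of the die_tall alone.

How it is judged:
On the way, in this order (a step that is already met when the one before it is completed fails the run):
1. the empty tray is pushed home while the other trays are still closed (value of joint tray_empty below 0.004 m and value of joint tray_tall below 0.008 m and value of joint tray_flat below 0.005 m), for 0.2 s.
2. the tray with the narrow, tall die is being drawn by a fingertip behind its lip (value of joint tray_tall above 0.02 m and contact force between the fingers and tray_tall_c1 above 0.5 N), for 0.1 s.
3. that tray is out at its stop (value of joint tray_tall above 0.085 m), for 0.2 s.
At the end, for the whole second after the job is handed in: the tray with the narrow, tall die is out by more than 85 of its 90 mm and at rest, the empty tray and the tray with the wide, flat die are within 5 mm of home, and both dies sit in their nests (within 10 mm of the nest centre) (value of joint tray_tall above 0.085 m and value of joint each of tray_empty, tray_flat below 0.005 m and velocity of joint tray_tall between -0.01 and 0.01 m/s and distance between die_tall and nest_tall below 0.01 m and distance between die_flat and nest_flat below 0.01 m); the robot touches nothing.
It fails at once if two trays are out at once: the one with the tall die is drawn more than 15 mm while the empty one is more than 10 mm out (value of joint tray_tall above 0.015 m and value of joint tray_empty above 0.01 m).
It fails at once if the tray with the wide, flat die is drawn more than 8 mm (value of joint tray_flat above 0.008 m).
It fails at once if a lip is pinched (fingers press its front and its rear face at once, over 1.5 N each) ((contact force between the fingers and tray_tall_c0 above 1.5 N and contact force between the fingers and tray_tall_c1 above 1.5 N) or (contact force between the fingers and tray_flat_c0 above 1.5 N and contact force between the fingers and tray_flat_c1 above 1.5 N) or (contact force between the fingers and tray_empty_c0 above 1.5 N and contact force between the fingers and tray_empty_c1 above 1.5 N)).
It fails at once if the fingers press on a die with more than 1 N, or a die leaves its nest (over 15 mm from the nest centre) (contact force between the fingers and die_tall above 1 N or contact force between the fingers and die_flat above 1 N or distance between die_tall and nest_tall above 0.015 m or distance between die_flat and nest_flat above 0.015 m).
It fails at once if a bystander is moved by more than 20 mm (distance of any of vial, block, jar, wrench, tweezers, oil from where it was at the start of the episode above 0.02 m).
It also fails if it takes over 38 s, if anything falls off the work surface, if the arm or the gripper's body presses on something with over 40 N, if the wrist force passes 120 N, or if a joint passes its speed limit or range.

ROBOT

A 6-joint arm with a two-finger parallel gripper is mounted at the origin on the work surface; the furniture and walls round the work are solid. World frame = base frame: x ahead of the robot, y to its left, z up, the work surface at z = 0. Lengths are in m, angles in rad, forces in N, time in s.
With the tool pointing down it reaches from about 0.35 to 0.85 m from the base axis. Payload 8.1 kg.
Tool frame: the origin (TCP) lies at the very end of the fingers, on their centre line; the grasp point (between the pads) lies 19 mm behind it; z points along the fingers, y is the line along which they close (so a half turn about z gives the same grasp; the last joint's range is limited). The gripper opens to 93 mm and grips with 3 to 60 N. Pads are 15 mm wide; open, the fingers measure 128 mm over their backs; the gripper's body (75 mm by 188 mm) begins 65 mm behind the grasp point.
Start: joints at [-1.298, 0.13, 1.488, -0, 1.523, -0.085], TCP at [0.21, -0.562, 0.219] pointing down, gripper open.
Joint ranges: [-2.96, 2.96], [-0.89, 2.26], [0.02, 2.5], [-1.34, 4.48], [0, 2.73], [-2.66, 2.66]. Speed limits (rad/s): [2.39, 2.39, 2.79, 3.14, 3.14, 3.14].

INTERFACE

Orientations are given as a rotation vector (axis times angle).
In Python, from plant import robot gives the robot as it stands.
- The arm moves only by the tool play_rows, never from a script. Its argument "deltas" is one flat list of numbers, 5 for each row, row after row: the shift along the tool's x, y, z in mm, then the turn about the tool's z in degrees, then the finger opening in mm, from 0 to 93. A call has 1 to 10 rows; each row shifts and turns the commanded pose from where the row before left it, along the tool's axes as they then stand; what a row does not reach is not made up. A row lasts 1/12 s, in which the tool goes at most 41.7 mm and 7.16 degrees, less where a joint would pass 70% of its speed; a pose out of reach is approached as far as the arm can. A call with a gripper value outside its range is refused whole. The fingers move at their own pace and stop on an object; "newtons" is the grip in N (left out, the last holds). Time passes only in rows, so rows that do not move let the fingers close. It gives the time, the measured TCP pose, the force, the opening and the grip force at its end, in the units of the state.
- robot.read_state(): the state, without advancing time (a new reading comes with each control period).
- robot.read_camera(name): name is "side" or "top" or "wrist"; returns a dict with "pixels" (480x640x3 uint8, blue, green, red), "mtx" (3x3 intrinsics, pixels), "eye" and "rotation" of the camera in the world. Camera axes: x right, y up, looking along -z (the intrinsics and any distortion apply to the point x, -y, -z); pixel columns grow to the right and rows downward; lengths in m; the calibration is good to about 2 mm. The wrist camera is an equidistant fisheye: a pixel r from the principal point sees the ray r / f radians off the axis. A picture is of the moment at which its call begins. There is no depth.
- robot.close_job(): hands the job in; it is judged then, once.
The state is a dict: "t": time; "q": joint angles; "dq": joint speeds; "joint_torque": joint torques, N m; "tool_pos": TCP position; "orientation": TCP orientation; "force": force on the tool from outside, world axes, zero at the start; "wrist_torque": the same for the moment, N m; "opening": finger opening in m; "gripper_force": force on a finger pad.
Only numpy, scipy, OpenCV 4.12 (cv2) and the standard library are available. Lean on these libraries where they do the work, as an engineer would, in place of code of your own. Each camera call takes 0.05 s, during which the arm holds its last target. There are 200 camera calls.

## Working session

There is one attempt and no reset: what is moved stays moved. The work goes in short steps, Python scripts to look and compute and a tool call to move; the robot and the scene stay as the last step left them, time stands still between calls to the robot, and variables do not carry over. Pictures are saved under pics/ and viewed, at most 10 in all, crops included, and the job is handed in when it is done.

Besides the shell and the picture viewer there is one more tool, called after "Call:" as name(argument=value, ...) on one line, values as JSON. play_rows: Moves the arm, as the interface text tells. Its arguments: {"type":"object","properties":{"deltas":{"type":"array"},"newtons":{"type":"number"}},"required":["deltas"]}

```bash
mkdir -p pics; ls; cat > h.py <<'E'
import numpy as np,cv2,pickle
from plant import robot
def snap(name,f):
    c=robot.read_camera(name); cv2.imwrite(f'pics/{f}.png',c['pixels']); pickle.dump(c,open(f'pics/{f}.pkl','wb')); return c
def load(f): return pickle.load(open(f'pics/{f}.pkl','rb'))
def at(c,u,v,z):
    K=np.array(c['mtx']);R=np.array(c['rotation']);e=np.array(c['eye'])
    d=R@np.array([(u-K[0,2])/K[0,0],-(v-K[1,2])/K[1,1],-1]); return e+d*(z-e[2])/d[2]
def px(c,p):
    K=np.array(c['mtx']);R=np.array(c['rotation']);q=R.T@(np.array(p)-c['eye']);return K[0,0]*q[0]/-q[2]+K[0,2],K[1,1]*-q[1]/-q[2]+K[1,2]
E
python3 - <<'E'
from h import *
for n in('top','side'):
    c=snap(n,n); print({k:c[k] for k in c if k!='pixels'})
s=robot.read_state();print(s['t'],s['tool_pos'],s['orientation'],s['opening'])
E
```

```text
pics
{'mtx': array([[535.42020155,   0.        , 313.48408115],
       [  0.        , 535.42020155, 237.34062097],
       [  0.        ,   0.        ,   1.        ]]), 'eye': array([0.36269882, 0.03390024, 1.30333369]), 'rotation': array([ 0.16375403, -0.15942014, -1.52640972])}
{'mtx': array([[476.98355546,   0.        , 318.92947304],
       [  0.        , 476.98355546, 240.64423948],
       [  0.        ,   0.        ,   1.        ]]), 'eye': array([ 0.17853774, -1.04052169,  0.67982712]), 'rotation': array([ 1.07142905, -0.19485876, -0.31762004])}
0.1 [ 0.21001444 -0.56163491  0.21778876] [-3.09016448e+00 -5.58798423e-01  2.58859450e-04] 0.09320975703047227
```

Rotation is a rotation vector; the helper needs Rodrigues.

```bash
sed -i "s/R=np.array(c\['rotation'\])/R=cv2.Rodrigues(np.array(c['rotation']))[0]/" h.py; grep -c Rodrigues h.py
python3 - <<'E'
from h import *
c=load('top'); print(px(c,(0.5,0,0)),px(c,(.5,.2,0)),px(c,(.6,0,0)))
E
```

```text
2
(np.float64(328.91998011333743), np.float64(292.6812415677644)) (np.float64(246.8977637800198), np.float64(289.526698783655)) (np.float64(330.23014814715634), np.float64(252.27629161868208))
```

View pics/top.png

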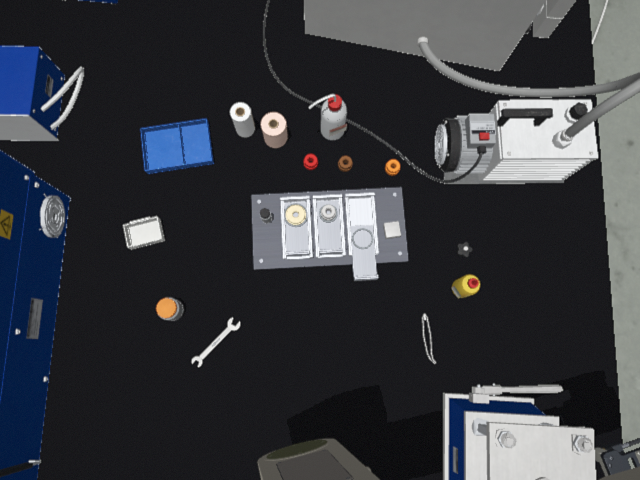

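View pics/side.png

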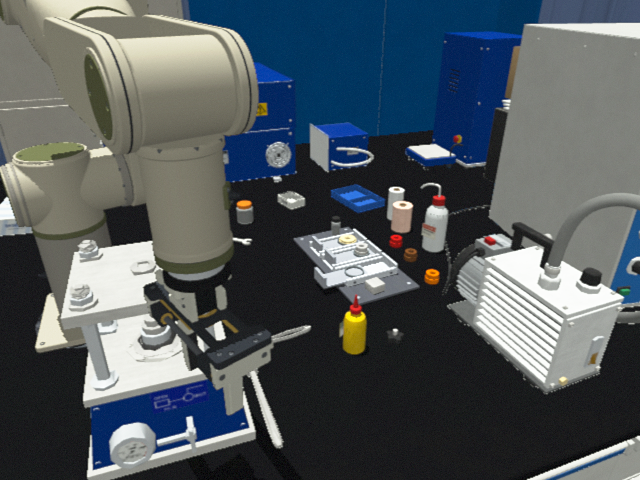

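The top picture shows, from left to right, the flat die (gold, 296,214), the tall die (328,212) and the empty tray standing out (lip about 366,277). I'll enlarge the rack next.

```bash
python3 - <<'E'
from h import *
c=load('top')['pixels'][180:290,245:415]; cv2.imwrite('pics/crop.png',cv2.resize(c,None,fx=4.7,fy=4.7,interpolation=cv2.INTER_CUBIC))
E
```

```text
(no output)
```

View pics/crop.png

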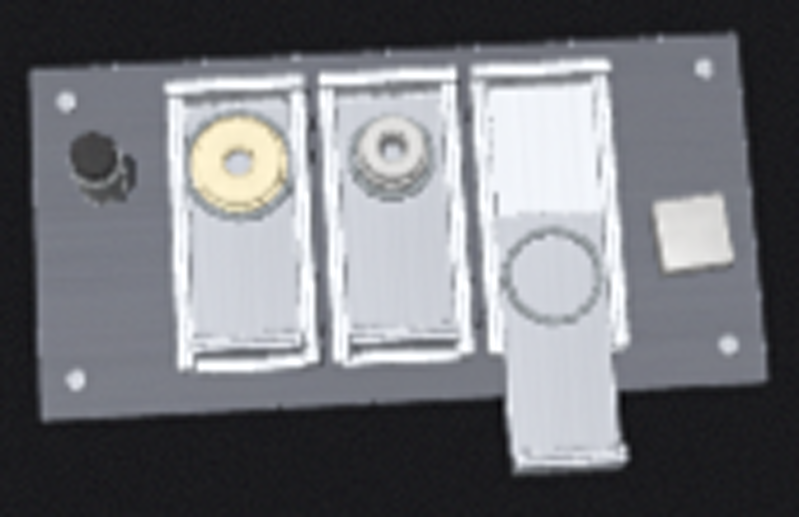

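The crop shows rack corners at (30,70), (737,33), (767,382), (42,420). The empty lip is at about (570,458) and the tall lip at about (408,345). Next I'll fit the rack pose.

```bash
python3 - <<'E'
from h import *
c=load('top')
P=lambda u,v,z:at(c,245+(u+.5)/4.7-.5,180+(v+.5)/4.7-.5,z)
C=np.array([P(*p,.01)[:2] for p in [(30,70),(737,33),(767,382),(42,420)]])
print(C, np.linalg.norm(np.roll(C,-1,0)-C,axis=1))
M=np.array([[.095,.19],[.095,-.19],[-.095,-.19],[-.095,.19]])
o=C.mean(0); A=C-o
th=np.arctan2((M[:,0]*A[:,1]-M[:,1]*A[:,0]).sum(),(M*A).sum()); print('origin',o,'yaw',np.degrees(th))
R=np.array([[np.cos(th),-np.sin(th)],[np.sin(th),np.cos(th)]])
for n,p,z in [('emptylip front top edge L',(513,470),.05),('R',(628,460),.05),('rear L',(513,458),.05),('rear R',(626,446),.05),('tall rearlip L',(348,350),.05),('tall R',(455,340),.05),('tall front L',(352,362),.05),('tall front R',(468,350),.05),('tall die',(392,148),.049),('flat die',(238,160),.035),('empty nest',(553,276),.029),('block',(693,232),.032),('vial',(95,150),.07)]:
    w=P(*p,z); print(n,w.round(4),'rack',(R.T@(w[:2]-o)).round(4))
from scipy.spatial.transform import Rotation as Ro
print(Ro.from_rotvec(robot.read_state()['orientation']).as_matrix().round(3))
E
```

```text
[[ 0.73775776  0.20371179]
 [ 0.77297957 -0.17355314]
 [ 0.58411479 -0.19002964]
 [ 0.54966278  0.18574594]] [0.37890553 0.18958211 0.3773516  0.18895103]
origin [0.66112872 0.00646874] yaw 5.273016298664141
emptylip front top edge L [ 0.5277 -0.0561  0.05  ] rack [-0.1386 -0.05  ]
R [ 0.535  -0.1136  0.05  ] rack [-0.1366 -0.1079]
rear L [ 0.5338 -0.056   0.05  ] rack [-0.1326 -0.0505]
rear R [ 0.542  -0.1125  0.05  ] rack [-0.1295 -0.1075]
tall rearlip L [0.5855 0.0287 0.05  ] rack [-0.0733  0.0291]
tall R [ 0.5927 -0.0253  0.05  ] rack [-0.071  -0.0253]
tall front L [0.5794 0.0264 0.05  ] rack [-0.0795  0.0274]
tall front R [ 0.5878 -0.032   0.05  ] rack [-0.0765 -0.0315]
tall die [0.692  0.0099 0.049 ] rack [0.0311 0.0005]
flat die [0.6862 0.0894 0.035 ] rack [0.0325 0.0803]
empty nest [ 0.6321 -0.076   0.029 ] rack [-0.0364 -0.0794]
block [ 0.6576 -0.1477  0.032 ] rack [-0.0177 -0.1532]
vial [0.6796 0.1604 0.07  ] rack [0.0326 0.1515]
[[ 0.937  0.35  -0.   ]
 [ 0.35  -0.937  0.001]
 [ 0.    -0.001 -1.   ]]
```

Call:
play_rows(deltas=[0,0,-35,0,0,0,0,-35,5.1,0,0,0,-35,5.1,0,0,0,-30,5,0,0,0,0,0,0], newtons=10)

```text
t: 0.52
tool_pos: [0.2107, -0.5638, 0.3616]
orientation: [3.128, 0.137, 0.004]
force: [0.3, 0.1, -0.6]
opening: 0.0641
gripper_force: 0.0
```

```bash
cat >> h.py <<'E'
from scipy.spatial.transform import Rotation as Ro
TH=np.radians(5.27);O=np.array([.6611,.0065]);RR=np.array([[np.cos(TH),-np.sin(TH)],[np.sin(TH),np.cos(TH)]])
def go(*ts):
    s=robot.read_state();T=Ro.from_rotvec(s['orientation']).as_matrix();p=s['tool_pos']
    print('t',s['t'],'rack',(RR.T@(p[:2]-O)).round(4),'z',p[2].round(4),'yawerr',np.degrees(np.arctan2(T[1,0],T[0,0])-TH).round(2),'tilt',T[:,2].round(4),'op',s['opening'],'F',np.round(s['force'],2))
    for t in ts:
        w=np.append(O+RR@np.array(t[:2]),t[2]); print(t,'delta mm',(T.T@(w-p)*1000).round(1)); p=w
E
python3 -c "
from h import *
go((-.2,-.08,.25),(-.2,-.08,.036))"
```

```text
t 0.5167 rack [-0.5009 -0.5265] z 0.3616 yawerr -0.27 tilt [ 0.0029 -0.01   -0.9999] op 0.064129631356075 F [ 0.34  0.08 -0.59]
(-0.2, -0.08, 0.25) delta mm [ 298.5 -449.   107.6]
(-0.2, -0.08, 0.036) delta mm [ -0.4  -2.2 214. ]
```

Call:
play_rows(deltas=[20,-30,0,0,0,20,-30,0,0,0,20,-30,0,0,0,20,-30,0,0,0,20,-30,0,0,0,20,-30,0,0,0,20,-30,0,0,0,20,-30,0,0,0,20,-30,0,0,0,20,-30,0,0,0])

```text
t: 1.35
tool_pos: [0.3818, -0.243, 0.3531]
orientation: [-3.138, -0.146, 0.001]
force: [-0.7, 0.8, 0.0]
opening: 0.0009
gripper_force: 0.0
```

Call:
play_rows(deltas=[20,-30,15,0,0,20,-30,20,0,0,20,-30,20,0,0,20,-30,20,0,0,18,-29,20,0,0,0,0,0,0,0,0,0,0,0,0])

```text
t: 1.93
tool_pos: [0.4646, -0.0854, 0.2564]
orientation: [-3.137, -0.152, 0.006]
force: [-0.4, 0.4, 0.3]
opening: 0.0004
gripper_force: 0.0
```

```bash
python3 -c "
from h import *
go((-.2,-.08,.036))
snap('top','top2');c=snap('wrist','w2');print(c['eye'],c['rotation'],c['mtx'])
a=load('top2')['pixels'][180:330,245:415];b=cv2.resize(c['pixels'],None,fx=.8,fy=.8)
a=cv2.resize(a,(285,250));b[:0]
cv2.imwrite('pics/v2.png',c['pixels'])"
```

```text
t 1.9333 rack [-0.2041 -0.0734] z 0.2564 yawerr 0.27 tilt [-0.004   0.0012 -1.    ] op 0.0004003620153261314 F [-0.38  0.36  0.32]
(-0.2, -0.08, 0.036) delta mm [  4.9   6.9 220.3]
[ 0.54564684 -0.07912263  0.42444838] [-0.2369057   0.2165589  -1.46380437] [[371.64829954   0.         317.28088644]
 [  0.         371.64829954 242.39012953]
 [  0.           0.           1.        ]]
```

View pics/v2.png

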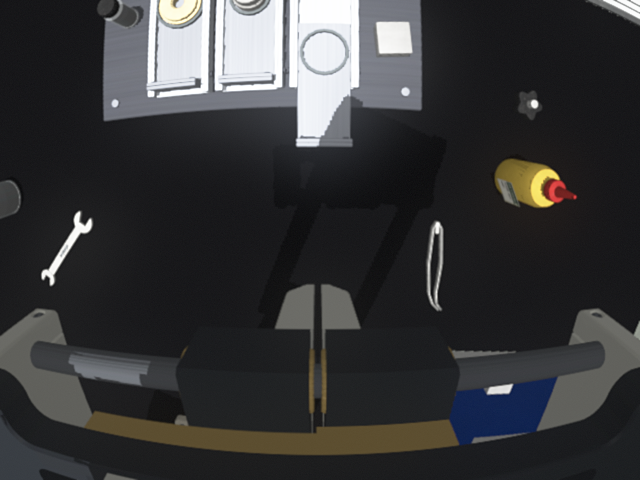

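The wrist view shows the closed fingers at (318,290). The empty lip is at (297–352, 139–146), the tall lip at about (219–273, 75–87) and the flat lip at about (150–200, 80–95). I'll cross-check these with the fisheye model.

```bash
cat >> h.py <<'E'
def fe(c,u,v,z):
    K=c['mtx'];x=np.array([u-K[0,2],v-K[1,2]])/K[0,0];r=np.linalg.norm(x)
    d=cv2.Rodrigues(np.array(c['rotation']))[0]@np.array([x[0]/r*np.sin(r),-x[1]/r*np.sin(r),-np.cos(r)])
    w=c['eye']+d*(z-c['eye'][2])/d[2];return (RR.T@(w[:2]-O)).round(4)
E
python3 -c "
from h import *
c=load('w2')
for n,p,z in [('eF L',(297,146),.05),('eF R',(352,146),.05),('eR L',(297,139),.05),('eR R',(352,139),.05),('plate BL',(105,121),.01),('plate BR',(421,108),.01)]: print(n,fe(c,*p,z))
cv2.imwrite('pics/cw2.png',cv2.resize(c['pixels'][0:160,130:370],None,fx=3.3,fy=3.3,interpolation=cv2.INTER_CUBIC))"
```

```text
eF L [-0.1353 -0.0541]
eF R [-0.135  -0.1091]
eR L [-0.1283 -0.0542]
eR R [-0.1279 -0.109 ]
plate BL [-0.0932  0.1863]
plate BR [-0.0899 -0.1905]
```

View pics/cw2.png

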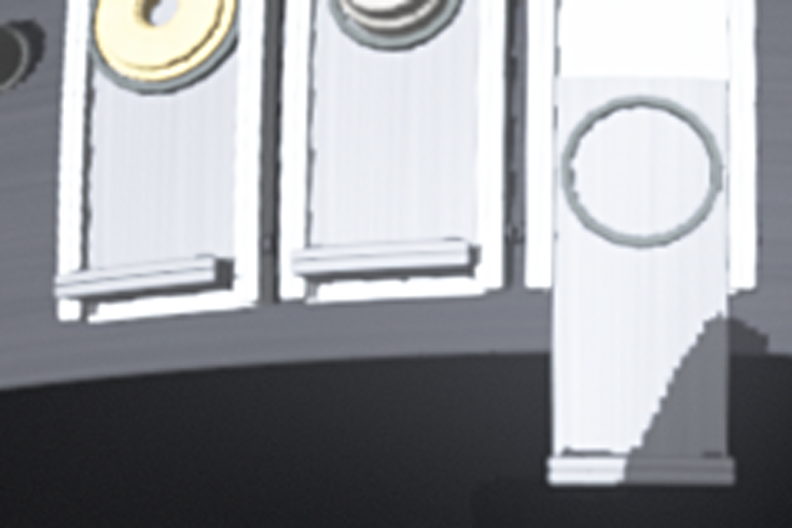

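The enlarged view puts the tall lip's rear top edge at crop (297,250)–(470,240) and its front top edge at about (297,263)–(470,253). The empty lip is at crop y 457–484.

```bash
python3 -c "
from h import *
c=load('w2')
for n,p in [('tR L',(297,250)),('tR R',(470,240)),('tF L',(297,263)),('tF R',(470,254)),('eR',(640,457)),('eF',(640,484)),('fR',(140,267)),('tfl',(385,50)),]: print(n,fe(c,130+p[0]/3.3,p[1]/3.3,.05))
go((-.18,-.08,.2),(-.18,-.08,.036))"
```

```text
tR L [-0.0606  0.024 ]
tR R [-0.0603 -0.0297]
tF L [-0.0647  0.024 ]
tF R [-0.0647 -0.0297]
eR [-0.1278 -0.081 ]
eF [-0.136 -0.081]
fR [-0.0613  0.0762]
tfl [ 0.0033 -0.0027]
t 2.0333 rack [-0.2037 -0.0758] z 0.2587 yawerr 0.07 tilt [-4.e-04 -4.e-04 -1.e+00] op 0.0002928057371685308 F [0.   0.75 0.09]
(-0.18, -0.08, 0.2) delta mm [23.7  4.2 58.7]
(-0.18, -0.08, 0.036) delta mm [ 1.00e-01 -1.00e-01  1.64e+02]
```

Call:
play_rows(deltas=[4,1,35,0,0,4,1,35,0,0,4,1,35,0,0,4,1,35,0,0,4,0,35,0,0,0,0,30,0,0,0,0,17,0,0,0,0,0,0,0,0,0,0,0,0])

```text
t: 2.78
tool_pos: [0.4853, -0.0907, 0.0368]
orientation: [-3.138, -0.142, 0.002]
force: [0.7, 1.1, 0.3]
opening: 0.0004
gripper_force: 0.0
```

```bash
python3 -c "
from h import *
go((-.0765,-.08,.036))"
```

```text
t 2.7833 rack [-0.184  -0.0806] z 0.0368 yawerr -0.07 tilt [-1.e-03  1.e-04 -1.e+00] op 0.000416520150419557 F [0.67 1.13 0.3 ]
(-0.0765, -0.08, 0.036) delta mm [107.5  -0.8   0.7]
```

Call:
play_rows(deltas=[15,0,0,0,0,12,0,0,0,0,10,0,0,0,0,10,0,0,0,0,10,0,0,0,0,10,0,0,0,0,10,0,0,0,0,10,0,0,0,0,8,0,0,0,0,0,0,0,0,0])

```text
t: 3.62
tool_pos: [0.5833, -0.0817, 0.0395]
orientation: [3.137, 0.144, 0.008]
force: [-0.1, 0.8, -0.5]
opening: 0.0006
gripper_force: 0.0
```

Call:
play_rows(deltas=[4,0,0,0,0,4,0,0,0,0,3,0,0,0,0,0,0,0,0,0])

```text
t: 3.95
tool_pos: [0.5914, -0.0798, 0.0369]
orientation: [3.138, 0.145, -0.0]
force: [-1.8, 0.8, 2.1]
opening: 0.0007
gripper_force: 1.2
```

```bash
python3 -c "
from h import *
go((-.0765,-.08,.036))"
```

```text
t 3.95 rack [-0.0774 -0.0796] z 0.0369 yawerr 0.03 tilt [-2.e-04 -1.e-04 -1.e+00] op 0.0006826719114235491 F [-1.84  0.8   2.05]
(-0.0765, -0.08, 0.036) delta mm [0.9 0.4 0.9]
```

Call:
play_rows(deltas=[2,0,0,0,0,2,0,0,0,0,0,0,0,0,0,0,0,0,0,0])

```text
t: 4.28
tool_pos: [0.5915, -0.0797, 0.0362]
orientation: [-3.138, -0.145, 0.013]
force: [-20.9, -2.1, 15.1]
opening: 0.0004
gripper_force: 10.3
```

Call:
play_rows(deltas=[2,0,0,0,0,1,0,0,0,0,0,0,0,0,0,0,0,0,0,0])

```text
t: 4.62
tool_pos: [0.5916, -0.0797, 0.0362]
orientation: [-3.138, -0.145, 0.022]
force: [-35.5, -2.0, 28.9]
opening: 0.0006
gripper_force: 18.1
```

Call:
play_rows(deltas=[-15,0,0,0,0,-25,0,0,0,0,0,0,-30,0,0,0,0,-35,0,0,0,0,-25,0,0,0,0,0,0,0,0,0,0,0,0])

```text
t: 5.2
tool_pos: [0.5602, -0.0831, 0.1291]
orientation: [3.137, 0.145, 0.008]
force: [0.5, 0.0, 0.4]
opening: 0.0005
gripper_force: 0.0
```

```bash
python3 -c "
from h import *
c=snap('top','top3')
cv2.imwrite('pics/c3.png',cv2.resize(c['pixels'][180:290,245:415],None,fx=4.7,fy=4.7,interpolation=cv2.INTER_CUBIC))
go((-.04,-.001,.12),(-.04,-.001,.033))"
```

```text
t 5.25 rack [-0.11   -0.0795] z 0.1271 yawerr 0.04 tilt [ 1.7e-03 -1.0e-04 -1.0e+00] op 0.0006168350238438597 F [-0.2   0.19  0.11]
(-0.04, -0.001, 0.12) delta mm [ 70.  -78.4   7.2]
(-0.04, -0.001, 0.033) delta mm [-0.1 -0.  87. ]
```

View pics/c3.png

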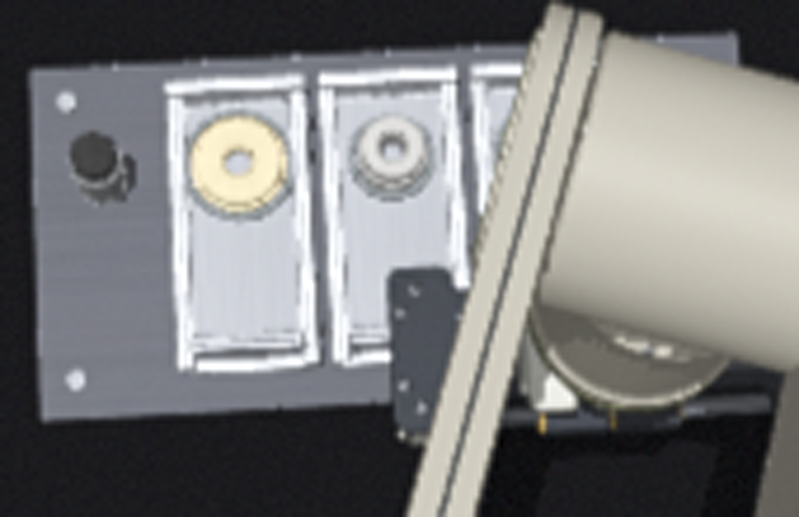

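The arm hides the empty tray, while the tall and flat trays are still closed. I'll move above the tall tray and check with the wrist camera there.

Call:
play_rows(deltas=[17,-20,0,0,0,18,-20,0,0,0,18,-20,0,0,0,17,-18,0,0,0,0,0,0,0,0,0,0,0,0,0])

```text
t: 5.75
tool_pos: [0.62, 0.0026, 0.1242]
orientation: [-3.138, -0.149, 0.005]
force: [0.2, 0.5, 0.3]
opening: 0.0008
gripper_force: 0.0
```

```bash
python3 -c "
from h import *
c=snap('wrist','w4')
go((-.04,-.001,.033))"
```

```text
t 5.8 rack [-0.0417 -0.001 ] z 0.1245 yawerr 0.1 tilt [-3.3e-03  1.0e-04 -1.0e+00] op 0.0005562310556047152 F [-0.47  0.54 -0.42]
(-0.04, -0.001, 0.033) delta mm [ 2.   0.1 91.5]
```

View pics/w4.png

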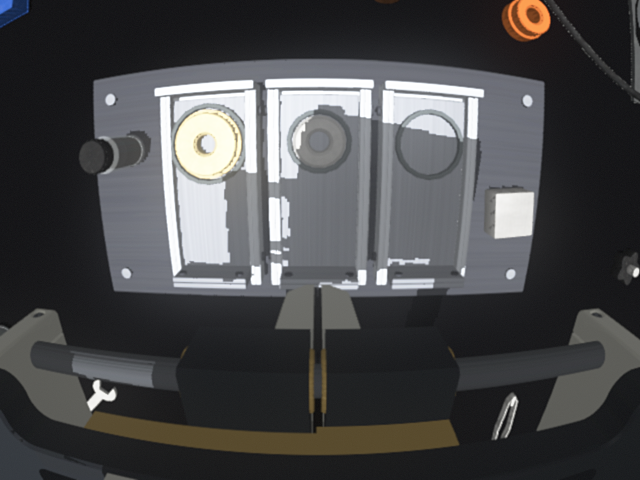

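The empty tray's nest (429,143) lines up with the flat (208,144) and tall (319,140) nests, so it's home. I'll lower the fingers behind the tall lip.

Call:
play_rows(deltas=[1,0,25,0,0,1,0,25,0,0,0,0,20,0,0,0,0,13,0,0,0,0,7,0,0,0,0,0,0,0,0,0,0,0,0])

```text
t: 6.38
tool_pos: [0.6229, 0.0011, 0.037]
orientation: [3.138, 0.145, 0.0]
force: [0.7, 1.2, 0.6]
opening: 0.0005
gripper_force: 0.0
```

```bash
python3 -c "
from h import *
go((-.054,-.001,.033),(-.144,0,.033))"
```

```text
t 6.3833 rack [-0.0385 -0.0018] z 0.037 yawerr 0.0 tilt [ 0. -0. -1.] op 0.00048322144054294537 F [0.74 1.16 0.57]
(-0.054, -0.001, 0.033) delta mm [-15.5  -0.8   4. ]
(-0.144, 0, 0.033) delta mm [-90.  -1.  -0.]
```

Call:
play_rows(deltas=[-5,0,2,0,0,-4,0,0,0,0,-4,0,0,0,0,-4,0,0,0,0,-4,0,0,0,0,-4,0,0,0,0,-5,0,0,0,0,-5,0,0,0,0,-5,0,0,0,0,-5,0,0,0,0])

```text
t: 7.22
tool_pos: [0.5776, -0.0027, 0.0347]
orientation: [3.138, 0.145, 0.0]
force: [1.7, 0.8, 2.2]
opening: 0.0003
gripper_force: 1.2
```

Call:
play_rows(deltas=[-5,0,0,0,0,-5,0,0,0,0,-5,0,0,0,0,-5,0,0,0,0,-5,0,0,0,0,-5,0,0,0,0,-5,0,0,0,0,-5,0,0,0,0,-4,0,0,0,0,-4,0,0,0,0])

```text
t: 8.05
tool_pos: [0.5297, -0.0071, 0.0346]
orientation: [-3.138, -0.145, 0.0]
force: [2.4, 0.6, 1.5]
opening: 0.0007
gripper_force: 1.2
```

```bash
python3 -c "
from h import *
go((-.144,0,.033))"
```

```text
t 8.05 rack [-0.1321 -0.0015] z 0.0346 yawerr 0.03 tilt [-1.e-04  1.e-04 -1.e+00] op 0.0007213406720277482 F [2.45 0.62 1.53]
(-0.144, 0, 0.033) delta mm [-11.9  -1.5   1.6]
```

Friction force is steady, so the tray is moving. Slow final approach to the stop.

Call:
play_rows(deltas=[-3,0,0,0,0,-3,0,0,0,0,-2,0,0,0,0,-2,0,0,0,0,-2,0,0,0,0,-1,0,0,0,0,-1,0,0,0,0,0,0,0,0,0])

```text
t: 8.72
tool_pos: [0.5206, -0.008, 0.0352]
orientation: [-3.138, -0.145, -0.015]
force: [23.7, 3.4, -17.5]
opening: 0.0005
gripper_force: 11.8
```

It's at the stop, with the force at 24 N. I'll hold briefly, ease off, lift and retreat.

Call:
play_rows(deltas=[0,0,0,0,0,0,0,0,0,0,4,0,0,0,0,6,0,0,0,0,6,0,0,0,0,0,0,-15,0,0,0,0,-30,0,0,0,0,-35,0,0,0,0,-35,0,0,0,0,-35,0,0])

```text
t: 9.55
tool_pos: [0.5315, -0.0068, 0.1856]
orientation: [-3.138, -0.145, 0.003]
force: [0.8, 0.8, 0.1]
opening: 0.0006
gripper_force: 0.0
```

Call:
play_rows(deltas=[-30,0,-20,0,0,-30,0,0,0,0,-30,0,0,0,0,-20,0,0,0,0,0,0,0,0,0,0,0,0,0,0])

```text
t: 10.05
tool_pos: [0.4224, -0.0171, 0.2048]
orientation: [3.138, 0.144, 0.001]
force: [-0.7, 0.7, 0.1]
opening: 0.0004
gripper_force: 0.0
```

```bash
python3 -c "
from h import *
c=snap('wrist','w5')
go()"
```

```text
t 10.1 rack [-0.2393 -0.0016] z 0.2048 yawerr 0.01 tilt [ 6.e-04 -1.e-04 -1.e+00] op 0.00031485101617065433 F [ 0.23  0.   -0.36]
```

View pics/w5.png

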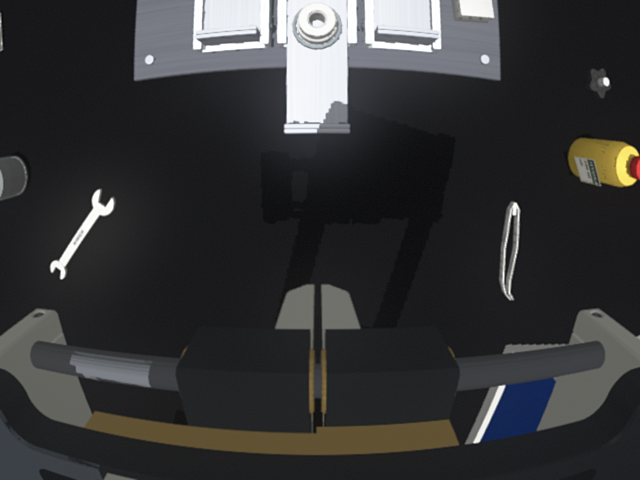

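The tall tray is out with its die in the nest (317,25), its lip is at (317,124–132), and the other two trays are closed. I'll check the travel and hand in if it's good.

```bash
python3 -c "
from h import *
c=load('w5');r,f=fe(c,317,124.5,.05),fe(c,317,132,.05);print(r,f,fe(c,317,22,.049))
m=(r[0]+f[0])/2
if m<-.150: print(robot.close_job())"
```

```text
[-0.1506 -0.0012] [-0.1571 -0.0012] [-0.0585 -0.0012]
the job is handed in; nothing more can be done
None
```

I pushed the empty tray home, then drew the tall-die tray out against its stop (about 88–90 mm by force and camera); its die is still in its nest, the flat-die tray is closed, the arm is clear of the rack, and I handed the job in at about 10 s (no verdict was returned).

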